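Seat a tin in the V stop and shut the keeper

ROBOT

A 6-joint arm with a two-finger parallel gripper is mounted at the origin on the work surface. World frame = base frame: x ahead of the robot, y to its left, z up, the work surface at z = 0. Lengths are in m, angles in rad, forces in N, time in s.
With the tool pointing down it reaches from about 0.375 to 0.9 m from the base axis. Payload 3.1 kg.
Tool frame: the origin (TCP) lies between the finger pads; the fingertips stand 22 mm ahead of it and the grasp point (between the pads) lies 3 mm ahead of it; z points along the fingers, y is the line along which they close (so a half turn about z gives the same grasp; the last joint's range is limited). The gripper opens to 87 mm and grips with 3 to 60 N. Pads are 19 mm wide; open, the fingers measure 117 mm over their backs; the gripper's body (75 mm by 190 mm) begins 51 mm behind the grasp point.
Start: joints at [1.067, 0.527, 1.433, -0, 1.181, -0.178], TCP at [0.2, 0.592, 0.245] pointing down, gripper open.
Joint ranges: [-3.08, 3.08], [-0.75, 2.2], [0.22, 2.44], [-1.43, 4.57], [0, 2.65], [-2.85, 2.85]. Speed limits (rad/s): [2.79, 2.79, 3.14, 3.14, 3.14, 3.14].

INTERFACE

Orientations are given as a unit quaternion [x, y, z, w].
In Python, from rig import robot gives the robot as it stands.
- The arm moves only by the tool move_arm, never from a script. Its argument "series" is text: rows parted by semicolons, each of 6 numbers parted by spaces: the shift along the tool's x, y, z in mm, then the turn, a rotation vector about the tool's x, y, z in degrees. In form: dx dy dz ax ay az; .... A call has 1 to 8 rows; each row is the pose to reach, as a shift and turn from the pose commanded when the call began, along the tool's axes at that moment; what a row does not reach only later rows make up. A row lasts 1/12 s, in which the tool goes at most 41.7 mm and 7.16 degrees, less where a joint would pass 70% of its speed; a pose out of reach is approached as far as the arm can. A call with a gripper value outside its range is refused whole. "jaw" is the opening, from 0 (shut) to 1 (fully open), set as the call begins (left out, the last holds). The fingers move at their own pace and stop on an object; "newtons" is the grip in N (left out, the last holds). Time passes only in rows, so rows that repeat a pose let the fingers close. It gives the time, the measured TCP pose, the force, the opening and the grip force at its end, in the units of the state.
- robot.get_obs(): the state, without advancing time (a new reading comes with each control period).
- robot.camera(name): name is "side" or "top"; returns a dict with "img" (384x512x3 uint8, red, green, blue), "mtx" (3x3 intrinsics, pixels), "distortion" ([k1, k2, p1, p2, k3] as OpenCV has them; the pictures are not rectified), "world_to_cam" (4x4, takes a point from world to camera coordinates). Camera axes: x right, y down, z forward; pixel columns grow to the right and rows downward; lengths in m; the calibration is good to about 2 mm. A picture is of the moment at which its call begins. There is no depth.
- robot.hand_in(): hands the job in; it is judged then, once.
Trained networks look in a picture, given as the dict that the camera call returned (one of the last four; its "shot" number tells which), for a name from the list of things; names that differ only in an ending like _2 or _b are one class to them, and where a whole thing is asked for, a point or a joint stands for the part that bears it (a point fixed in the world has none). Each returns a list of dicts, best first, with "p" (0 to 1); they miss things now and then, are a little off and sometimes report something else, mostly with a low value. They report only what shows in the picture. A call takes as long as a camera call.
- robot.search_frame(picture, thing): "xyz" ([x, y, z] in m, in world coordinates, good to about 4 mm: the middle of the surface that is visible of it).
- robot.tip_of(picture, thing): "xyz" ([x, y, z] in m, in world coordinates, good to about 4 mm: a listed point, or the origin of a listed thing).
The state is a dict: "time": time; "q": joint angles; "joint_velocities": joint speeds; "joint_torque": joint torques, N m; "position": TCP position; "tool_rot": TCP orientation; "ft_force": force on the tool from outside, world axes, zero at the start; "moment": the same for the moment, N m; "grip_width": finger opening in m; "grip_force": force on a finger pad.
Only numpy, scipy, OpenCV 4.12 (cv2) and the standard library are available. Lean on these libraries where they do the work, as an engineer would, in place of code of your own. Each camera call takes 0.05 s, during which the arm holds its last target. There are 200 camera calls.

TASK

Push the wide, squat tin along the bench, without picking it up, into the V-shaped steel stop until it sits fully home against both faces of the V. Then push the swinging keeper bar fully shut behind the tin. Keep the tin standing on the bench, leave the other loose things where they are, and finish clear of everything.

Things in the scene. Friction and masses are not known exactly. Their poses are not given: they have to be found in the camera images.
- wide_tin: The wide, squat lever-lid tin: upright cylinder 100 mm in diameter, 60 mm high, about 0.6 kg (varies), white with a bare metal lid; the widest loose tin. Origin at the centre of its underside, z up; its yaw means nothing. It slides on the bench under a few newtons.
- v_stop: Dark steel V stop fixed to the bench, z up, origin on the bench where the seated tin's centre comes to be. The tin enters moving along the stop's own +y, towards the narrow end. The two upright faces, 45 mm high and 90 degrees apart, lie 50 mm from the origin, each from (+-17, 53) mm to (+-67, 4) mm at the mouth in the stop's x, y. A cross plate at y = 58 mm joins them, clear of the tin. All stays within 100 mm of the origin in x, 75 in +y.
- seat (a point): The point on the bench where the centre of the tin's underside lies when the tin touches both faces (the origin of the V stop).
- keeper (a joint): Angle a of the keeper bar about its upright pivot, rad: 0 = shut (end stop), starts 2.0 to 2.4 (open), limit 2.7. From the pivot the bar points along (-cos a, -sin a) in the V stop's x, y: shut, it lies along -x across the mouth, 3 mm clear of a seated tin. It shuts clockwise seen from above. Light friction (about 1 N at the tip), no spring: it stays where it is left.
- pivot (a point): The keeper's pivot axis at bench level, at x = 80, y = -59 mm in the V stop's frame: a post 18 mm in diameter, 42 mm high, joined to the mouth of the V by a flat strap 10 mm high and 14 mm wide.
- keeper_tip (a point): Point on the keeper bar's centre line, 88 mm from its pivot, 26 mm above the bench; x points from here to the pivot. The aluminium bar is 95 mm long, 12 mm wide, from 14 to 38 mm above the bench; a black rubber pin 12 mm in diameter stands on it here, up to 60 mm above the bench.
- small_tin_a: Small lever-lid tin, 73 mm in diameter, 70 mm high; somewhere on the bench around the work; to be left alone. Origin at the centre of its underside.
- small_tin_b: Another small tin, the same size, beyond the V stop; somewhere on the bench around the work; to be left alone. Origin at the centre of its underside.
- tape_roll: Roll of masking tape lying flat, 90 mm in diameter, 24 mm high; somewhere on the bench around the work; to be left alone. Origin at the centre of its underside.
- spray_can: Upright spray can, 66 mm in diameter, 190 mm high, at the far right; somewhere on the bench around the work; to be left alone. Origin at the centre of its underside.
- brush: Paint brush, 200 mm long, lying flat along its own x axis, near the robot; somewhere on the bench around the work; to be left alone. 
- hammer: Hammer, 280 mm long, lying along its own x axis, at the far side; somewhere on the bench around the work; to be left alone. 
- scraper: Flat scraper, 250 mm long, lying along its own x axis, on the right; somewhere on the bench around the work; to be left alone. 

How it is judged:
On the way, in this order (a step that is already met when the one before it is completed fails the run):
1. the tin stands home against both faces of the V, the keeper still open (horizontal distance between wide_tin and seat below 0.006 m and value of joint keeper above 0.3 rad), for 0.2 s.
2. the keeper is shut behind the seated tin (horizontal distance between wide_tin and seat below 0.006 m and value of joint keeper below 0.08 rad), for 0.2 s.
At the end, for the whole second after the job is handed in: The tin stands upright, at rest on the bench, its centre within 6 mm of the seat, and the keeper is within 0.08 rad of its shut stop (all of step 2 and height (world z) of wide_tin below 0.004 m and angle between wide_tin's own z axis and vertical below 0.05 rad and linear speed of wide_tin below 0.01 m/s); the robot touches nothing.
It fails at once if the tin is lifted off the bench (its base more than 10 mm up) (height (world z) of wide_tin above 0.01 m).
It fails at once if the tin is tipped by more than 0.3 rad (angle between wide_tin's own z axis and vertical above 0.3 rad).
It fails at once if another loose thing is moved by more than 20 mm (distance of any of small_tin_a, small_tin_b, tape_roll, spray_can, brush, hammer, scraper from where it was at the start of the episode above 0.02 m).
It also fails if it takes over 64 s, if anything falls off the work surface, if the arm or the gripper's body presses on something with over 40 N, if the wrist force passes 120 N, or if a joint passes its speed limit or range.

## Working session

There is one attempt and no reset: what is moved stays moved. The work goes in short steps, Python scripts to look and compute and a tool call to move; the robot and the scene stay as the last step left them, time stands still between calls to the robot, and variables do not carry over. Pictures are saved under pics/ and viewed, at most 10 in all, crops included, and the job is handed in when it is done.

Besides the shell and the picture viewer there is one more tool, called after ">>>" by a JSON object that holds its "api" and its "payload", one argument or row to a line. move_arm: Moves the arm, as the interface text tells. Its arguments: {"type":"object","properties":{"series":{"type":"string"},"jaw":{"type":"number"},"newtons":{"type":"number"}},"required":["series"]}

```bash
mkdir -p pics
python3 - <<'E'
from rig import robot
import cv2,numpy as np
P={n:robot.camera(n) for n in("top","side")}
for n,p in P.items():
    cv2.imwrite(f"pics/{n}0.png",p["img"][:,:,::-1])
    for t in["wide_tin","seat","pivot","keeper_tip","v_stop","small_tin_a","tape_roll","spray_can","brush","hammer","scraper"]:
        print(n,t,[(round(d["p"],2),np.round(d["xyz"],3).tolist()) for d in robot.tip_of(p,t)[:3]])
o=robot.get_obs();print(o["time"],o["position"],o["tool_rot"])
E
```

```text
top wide_tin [(0.75, [0.482, -0.188, -0.005]), (0.6, [0.658, 0.098, 0.026])]
top seat [(0.73, [0.513, 0.216, 0.0])]
top pivot [(0.61, [0.593, 0.16, -0.002])]
top keeper_tip [(0.75, [0.656, 0.094, 0.027])]
top v_stop [(0.89, [0.513, 0.218, -0.003])]
top small_tin_a [(0.95, [0.409, 0.41, -0.001]), (0.79, [0.742, -0.115, -0.005])]
top tape_roll [(0.59, [0.327, -0.225, -0.004]), (0.35, [0.51, 0.217, 0.001])]
top spray_can [(0.61, [0.785, 0.093, 0.0]), (0.56, [0.711, -0.284, 0.002])]
top brush [(0.59, [0.328, 0.225, -0.002]), (0.3, [0.71, -0.283, 0.001])]
top hammer [(0.83, [0.784, 0.093, 0.002])]
top scraper [(0.62, [0.481, -0.468, 0.003]), (0.36, [0.509, 0.22, 0.004])]
side wide_tin [(0.84, [0.486, -0.194, 0.001])]
side seat [(0.8, [0.515, 0.219, 0.002])]
side pivot [(0.96, [0.601, 0.16, 0.0])]
side keeper_tip [(0.52, [0.651, 0.093, 0.019])]
side v_stop [(0.93, [0.515, 0.218, -0.001])]
side small_tin_a [(0.74, [0.736, -0.117, -0.001]), (0.64, [0.416, 0.405, 0.002])]
side tape_roll [(0.83, [0.33, -0.229, 0.002])]
side spray_can [(0.83, [0.711, -0.28, -0.0])]
side brush [(0.4, [0.655, 0.097, 0.022])]
side hammer [(0.93, [0.789, 0.096, -0.001])]
side scraper [(0.69, [0.738, -0.118, -0.001]), (0.67, [0.482, -0.467, 0.001])]
1.2 [0.20002205 0.59211682 0.24457185] [1.62196004e-01 9.86758560e-01 2.89625708e-05 1.33174479e-06]
```

View pics/top0.png

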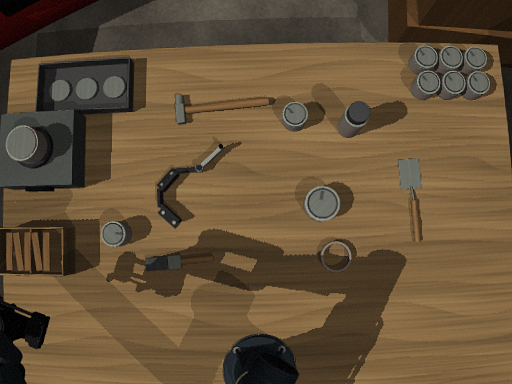

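View pics/side0.png

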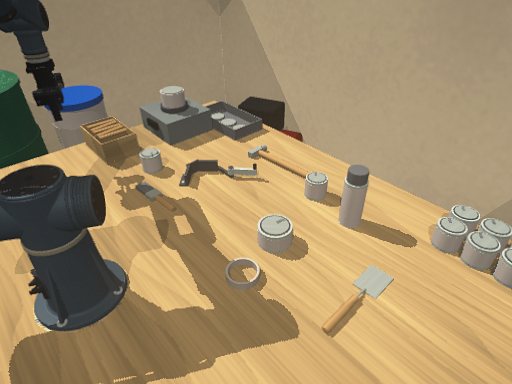

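The top view shows the tin at px (322,203), the V near (180,197) opening to the right (-y), and the keeper bar open from (200,168) to (222,148). The side view agrees. The stop's yaw is about +2° and the keeper angle about 2.25 rad. I'll push along +y, cradling the tin between the two half-open fingers.

```bash
cat > h.py <<'E'
from rig import robot
import numpy as np, sys
from scipy.spatial.transform import Rotation as R
def go(*targets):  # (x,y,z_tcp mm, yaw deg of tool x), tool down; prints rows in the present tool frame
    o=robot.get_obs(); r=R.from_quat(o["tool_rot"])
    print("t",round(o["time"],2),"pos",np.round(np.array(o["position"])*1e3,1),"yaw",np.degrees(np.arctan2(*r.as_matrix()[1::-1,0])).round(1),"F",np.round(o["ft_force"],1))
    for x,y,z,a in targets:
        g=R.from_euler("z",a,degrees=True)*R.from_euler("x",180,degrees=True)
        print(np.round(r.inv().apply(np.array([x,y,z])-np.array(o["position"])*1e3),0),np.round((r.inv()*g).as_rotvec(degrees=True),1))
if __name__=="__main__": go(*[tuple(map(float,a.split(","))) for a in sys.argv[1:]])
E
python3 h.py 490,150,245,90 480,-285,245,90
```

```text
t 1.2 pos [200.  592.1 244.6] yaw 161.3 F [-0.1 -0.1 -0.7]
[-416. -326.   -0.] [ 0.  -0.  71.3]
[-546. -741.   -0.] [ 0.  -0.  71.3]
```

>>> {"api": "move_arm", "payload": {
  "series": "-416 -326 0 0 0 71; -416 -326 0 0 0 71; -416 -326 0 0 0 71; -416 -326 0 0 0 71; -416 -326 0 0 0 71; -416 -326 0 0 0 71; -416 -326 0 0 0 71; -416 -326 0 0 0 71",
  "jaw": 0.75
}}

```text
time: 1.87
position: [0.3836, 0.3117, 0.2448]
tool_rot: [0.618, 0.786, 0.0, 0.0]
ft_force: [1.5, 0.9, -0.7]
grip_width: 0.0651
grip_force: 0.0
```

```bash
python3 h.py 490,150,245,90 480,-285,245,90
```

```text
t 1.87 pos [383.6 311.7 244.8] yaw 103.7 F [ 1.5  0.9 -0.7]
[-182.   65.   -0.] [ 0.  -0.  13.7]
[-603.  -48.   -0.] [ 0.  -0.  13.7]
```

>>> {"api": "move_arm", "payload": {
  "series": "-603 -48 0 0 0 13.7; -603 -48 0 0 0 13.7; -603 -48 0 0 0 13.7; -603 -48 0 0 0 13.7; -603 -48 0 0 0 13.7; -603 -48 0 0 0 13.7; -603 -48 0 0 0 13.7; -603 -48 0 0 0 13.7"
}}

```text
time: 2.53
position: [0.4378, -0.0175, 0.2449]
tool_rot: [0.705, 0.709, 0.0, 0.0]
ft_force: [1.0, -0.0, -0.2]
grip_width: 0.0653
grip_force: 0.0
```

```bash
python3 h.py 482,-285,245,90 482,-285,100,90
```

```text
t 2.53 pos [437.8 -17.5 244.9] yaw 90.3 F [ 1.  -0.  -0.2]
[-268.   43.   -0.] [0.1 0.  0.3]
[-268.   43.  145.] [0.1 0.  0.3]
```

>>> {"api": "move_arm", "payload": {
  "series": "-268 43 0 0 0 0; -268 43 0 0 0 0; -268 43 0 0 0 0; -268 43 0 0 0 0; -268 43 0 0 0 0; -268 43 0 0 0 0; -268 43 0 0 0 0; -268 43 40 0 0 0"
}}

```text
time: 3.2
position: [0.4883, -0.2934, 0.2111]
tool_rot: [0.706, 0.708, 0.0, 0.012]
ft_force: [1.8, -1.5, 0.5]
grip_width: 0.0656
grip_force: 0.0
```

```bash
cat > look.py <<'E'
from h import *
import cv2
def look(tag,*things):
    for n in("top","side"):
        p=robot.camera(n); cv2.imwrite(f"pics/{n}{tag}.png",p["img"][:,:,::-1])
        for t in things: print(n,t,[(round(d["p"],2),np.round(np.array(d["xyz"])*1e3).tolist()) for d in robot.tip_of(p,t)[:2]])
if __name__=="__main__": look(*sys.argv[1:])
E
python3 look.py 1 wide_tin seat pivot keeper_tip v_stop; python3 h.py 484,-285,38,90
```

```text
top wide_tin [(0.69, [591.0, 158.0, 1.0]), (0.62, [484.0, -190.0, -3.0])]
top seat [(0.71, [514.0, 220.0, -2.0])]
top pivot []
top keeper_tip [(0.56, [654.0, 93.0, 30.0])]
top v_stop [(0.86, [513.0, 220.0, -3.0])]
side wide_tin [(0.91, [488.0, -194.0, -2.0])]
side seat [(0.64, [515.0, 219.0, -1.0]), (0.16, [413.0, 409.0, -0.0])]
side pivot [(0.96, [599.0, 162.0, 2.0])]
side keeper_tip [(0.75, [653.0, 97.0, 24.0])]
side v_stop [(0.69, [513.0, 216.0, -4.0])]
t 3.8 pos [ 482.7 -283.   205.6] yaw 90.4 F [-0.3  0.2 -1. ]
[ -2.   1. 168.] [0.1 0.1 0.4]
```

>>> {"api": "move_arm", "payload": {
  "series": "0 2 40 0 0 0; 0 2 80 0 0 0; 0 2 120 0 0 0; 0 2 150 0 0 0; 0 2 163 0 0 0; 0 2 168 0 0 0; 0 2 168 0 0 0; 0 2 168 0 0 0"
}}

```text
time: 4.47
position: [0.4849, -0.2836, 0.0373]
tool_rot: [0.705, 0.709, 0.0, 0.001]
ft_force: [-0.4, 0.3, 0.1]
grip_width: 0.0654
grip_force: 0.0
```

>>> {"api": "move_arm", "payload": {
  "series": "12 0 0 0 0 0; 24 0 0 0 0 0; 32 0 0 0 0 0; 38 0 0 0 0 0; 44 0 0 0 0 0; 50 0 0 0 0 0; 58 0 0 0 0 0; 66 0 0 0 0 0"
}}

```text
time: 5.13
position: [0.4853, -0.2184, 0.0372]
tool_rot: [0.705, 0.709, -0.0, 0.002]
ft_force: [0.4, -4.6, 1.5]
grip_width: 0.0655
grip_force: 2.4
```

```bash
python3 look.py 2 wide_tin; python3 h.py 514,170,37,90
```

```text
top wide_tin [(0.68, [484.0, -466.0, 2.0])]
side wide_tin [(0.65, [490.0, -172.0, 1.0])]
t 5.33 pos [ 484.2 -216.8   36.6] yaw 90.3 F [ 0.9 -1.1  0.1]
[387.  32.  -0.] [ 0.  -0.   0.3]
```

View pics/side2.png

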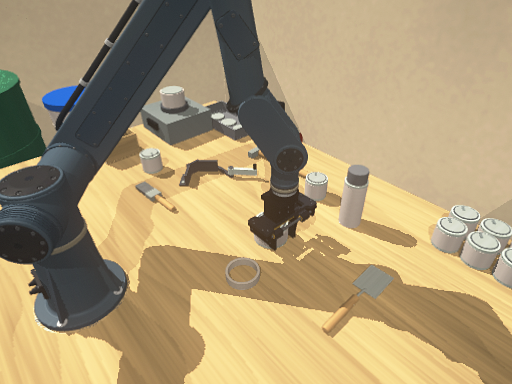

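The tin is in the cradle at about px (270,240), with contact at about 4.6 N. I'll push on.

>>> {"api": "move_arm", "payload": {
  "series": "12 1 0 0 0 0; 27 2 0 0 0 0; 43 4 0 0 0 0; 59 5 0 0 0 0; 75 7 0 0 0 0; 91 8 0 0 0 0; 107 9 0 0 0 0; 123 11 0 0 0 0"
}}

```text
time: 6.0
position: [0.4942, -0.0942, 0.0365]
tool_rot: [0.705, 0.709, -0.0, 0.0]
ft_force: [-0.2, -4.6, 1.5]
grip_width: 0.0654
grip_force: 3.0
```

>>> {"api": "move_arm", "payload": {
  "series": "16 1 0 0 0 0; 32 3 0 0 0 0; 48 4 0 0 0 0; 64 6 0 0 0 0; 80 7 0 0 0 0; 96 8 0 0 0 0; 112 10 0 0 0 0; 124 11 0 0 0 0"
}}

```text
time: 6.67
position: [0.504, 0.0305, 0.0365]
tool_rot: [0.705, 0.709, -0.001, -0.0]
ft_force: [-1.0, -5.1, 1.7]
grip_width: 0.0655
grip_force: 3.2
```

```bash
python3 look.py 3 wide_tin seat pivot keeper_tip; python3 h.py 514,170,37,90
```

```text
top wide_tin []
top seat [(0.79, [511.0, 217.0, -1.0])]
top pivot []
top keeper_tip [(0.74, [654.0, 94.0, 29.0])]
side wide_tin [(0.62, [508.0, 75.0, 1.0])]
side seat [(0.89, [515.0, 218.0, -0.0])]
side pivot []
side keeper_tip [(0.62, [485.0, -471.0, 2.0])]
t 7.17 pos [504.3  29.5  36.5] yaw 90.3 F [ 0.3 -0.6  1. ]
[140.  10.  -1.] [-0.  -0.   0.3]
```

View pics/side3.png

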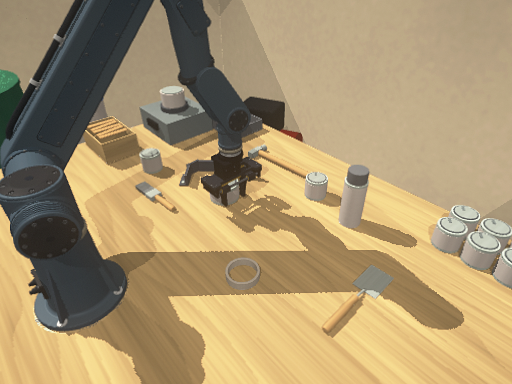

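The tin is still cradled at about px (225,195), just short of the V mouth.

>>> {"api": "move_arm", "payload": {
  "series": "14 2 0 0 0 0; 29 3 0 0 0 0; 44 5 0 0 0 0; 59 6 0 0 0 0; 74 8 0 0 0 0; 89 9 0 0 0 0; 101 9 0 0 0 0; 110 10 0 0 0 0"
}}

```text
time: 7.83
position: [0.5133, 0.1403, 0.0364]
tool_rot: [0.705, 0.709, -0.001, -0.0]
ft_force: [-0.7, -4.2, -1.1]
grip_width: 0.0655
grip_force: 2.2
```

>>> {"api": "move_arm", "payload": {
  "series": "4 0 0 0 0 0; 8 0 0 0 0 0; 12 0 0 0 0 0; 15 0 0 0 0 0; 18 0 0 0 0 0; 21 0 0 0 0 0; 24 0 0 0 0 0; 26 0 0 0 0 0"
}}

```text
time: 8.5
position: [0.5136, 0.1663, 0.0365]
tool_rot: [0.705, 0.709, -0.0, -0.0]
ft_force: [0.6, -2.8, -1.3]
grip_width: 0.0654
grip_force: 1.8
```

```bash
python3 look.py 4 wide_tin seat v_stop keeper_tip; python3 h.py 514,170,37,90
```

```text
top wide_tin []
top seat []
top v_stop []
top keeper_tip [(0.67, [655.0, 96.0, 28.0])]
side wide_tin [(0.62, [518.0, 211.0, 0.0])]
side seat []
side v_stop []
side keeper_tip [(0.64, [655.0, 96.0, 22.0])]
t 9.0 pos [513.8 166.2  36.7] yaw 90.3 F [-0.8 -1.2 -0.7]
[ 4.  0. -0.] [ 0.  -0.   0.3]
```

Now slow 1 mm rows, watching the force.

>>> {"api": "move_arm", "payload": {
  "series": "1 0 0 0 0 0; 2 0 0 0 0 0; 3 0 0 0 0 0; 4 0 0 0 0 0; 5 0 0 0 0 0"
}}

```text
time: 9.42
position: [0.5137, 0.1705, 0.0366]
tool_rot: [0.705, 0.709, -0.0, 0.0]
ft_force: [0.7, -9.7, 0.7]
grip_width: 0.0654
grip_force: 4.2
```

>>> {"api": "move_arm", "payload": {
  "series": "1 0 0 0 0 0; 2 0 0 0 0 0; 3 0 0 0 0 0; 4 0 0 0 0 0"
}}

```text
time: 9.75
position: [0.5137, 0.1711, 0.0366]
tool_rot: [0.704, 0.71, -0.003, 0.002]
ft_force: [0.8, -25.8, 3.7]
grip_width: 0.0652
grip_force: 10.8
```

Seated: 26 N along the stop, almost no side force. I'll back off, raise and look.

>>> {"api": "move_arm", "payload": {
  "series": "-4 0 0 0 0 0; -10 0 0 0 0 0; -30 0 0 0 0 0; -60 0 0 0 0 0; -90 0 0 0 0 0; -120 0 -10 0 0 0; -150 0 -50 0 0 0; -180 0 -90 0 0 0",
  "jaw": 0
}}

```text
time: 10.42
position: [0.5136, 0.0045, 0.1127]
tool_rot: [0.705, 0.709, -0.001, -0.002]
ft_force: [0.7, -0.5, 1.0]
grip_width: 0.02
grip_force: 0.0
```

```bash
python3 look.py 5 wide_tin seat v_stop pivot keeper_tip; python3 h.py 690,125,130,90; python3 -c "
import cv2
a=cv2.imread('pics/top5.png')[130:260,110:270];b=cv2.imread('pics/side5.png')[120:240,130:290]
cv2.imwrite('pics/c5.png',cv2.resize(cv2.vconcat([a,b]),None,fx=2.4,fy=2.4,interpolation=2))"
```

```text
top wide_tin [(0.59, [514.0, 218.0, -5.0])]
top seat []
top v_stop []
top pivot [(0.73, [591.0, 159.0, -1.0])]
top keeper_tip [(0.71, [654.0, 96.0, 27.0]), (0.37, [741.0, -117.0, 0.0])]
side wide_tin [(0.87, [517.0, 214.0, 0.0]), (0.31, [790.0, 91.0, 1.0])]
side seat []
side v_stop []
side pivot [(0.76, [596.0, 159.0, -4.0])]
side keeper_tip [(0.5, [654.0, 94.0, 23.0])]
t 11.02 pos [514.1   5.9 112.4] yaw 90.4 F [-0.4 -0.3 -0.3]
[118. 177. -18.] [-0.1 -0.   0.4]
```

View pics/c5.png

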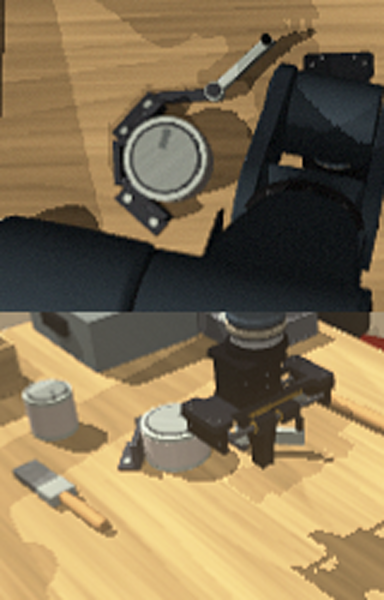

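In the crop, the tin sits flush in the V at crop px (168,158) and the networks agree (514,218). The keeper is still open. Next I'll compute an arc for closed fingers behind the bar.

>>> {"api": "move_arm", "payload": {
  "series": "30 40 -10 0 0 0; 55 80 -18 0 0 0; 82 115 -18 0 0 0; 110 148 -18 0 0 0; 135 148 -18 0 0 0; 135 148 -18 0 0 0; 135 148 -18 0 0 0"
}}

```text
time: 11.6
position: [0.6617, 0.1434, 0.1302]
tool_rot: [0.704, 0.711, -0.0, -0.0]
ft_force: [-0.4, 0.9, -0.3]
grip_width: 0.0005
grip_force: 0.0
```

```bash
cat > arc.py <<'E'
from h import *
def P(a,r=65,z=40):
    u=np.array([-np.cos(a),-np.sin(a)]);m=np.array([-np.sin(a),np.cos(a)])
    p=np.array([596,160])+r*u-(6+15*abs(np.sin(a))+9.5*abs(np.cos(a)))*m
    return (*p,z,90)
if __name__=="__main__":
    A=[2.6,2.25,2.1,1.95,1.8,1.65,1.5,1.35,1.2,1.05,.9,.75,.6,.45,.3,.15,0]
    print(A);go(*[P(a) for a in A])
E
python3 arc.py
```

```text
[2.6, 2.25, 2.1, 1.95, 1.8, 1.65, 1.5, 1.35, 1.2, 1.05, 0.9, 0.75, 0.6, 0.45, 0.3, 0.15, 0]
t 11.6 pos [661.7 143.4 130.2] yaw 90.6 F [-0.4  0.9 -0.3]
[ 2.  1. 90.] [-0.1  0.   0.6]
[-19.  -7.  90.] [-0.1  0.   0.6]
[-27. -13.  90.] [-0.1  0.   0.6]
[-35. -20.  90.] [-0.1  0.   0.6]
[-41. -29.  90.] [-0.1  0.   0.6]
[-46. -39.  90.] [-0.1  0.   0.6]
[-49. -49.  90.] [-0.1  0.   0.6]
[-51. -58.  90.] [-0.1  0.   0.6]
[-52. -68.  90.] [-0.1  0.   0.6]
[-51. -78.  90.] [-0.1  0.   0.6]
[-48. -88.  90.] [-0.1  0.   0.6]
[-44. -98.  90.] [-0.1  0.   0.6]
[ -37. -107.   90.] [-0.1  0.   0.6]
[ -30. -115.   90.] [-0.1  0.   0.6]
[ -20. -122.   90.] [-0.1  0.   0.6]
[  -9. -127.   90.] [-0.1  0.   0.6]
[   2. -131.   90.] [-0.1  0.   0.6]
```

>>> {"api": "move_arm", "payload": {
  "series": "2 1 30 0 0 0; 2 1 60 0 0 0; 2 1 80 0 0 0; 2 1 90 0 0 0; 2 1 90 0 0 0"
}}

```text
time: 12.02
position: [0.6597, 0.1417, 0.038]
tool_rot: [0.705, 0.709, -0.003, -0.002]
ft_force: [0.6, -0.6, 0.0]
grip_width: 0.0005
grip_force: 0.0
```

```bash
python3 look.py 6 keeper_tip | cut -c1-90; python3 arc.py | head -5; python3 -c "
import cv2
a=cv2.imread('pics/top6.png')[130:260,110:270];b=cv2.imread('pics/side6.png')[120:240,130:290]
cv2.imwrite('pics/c6.png',cv2.resize(cv2.vconcat([a,b]),None,fx=2.4,fy=2.4,interpolation=2))"
```

```text
top keeper_tip [(0.4, [655.0, 96.0, 30.0])]
side keeper_tip [(0.69, [654.0, 97.0, 21.0]), (0.23, [412.0, 408.0, 2.0])]
[2.6, 2.25, 2.1, 1.95, 1.8, 1.65, 1.5, 1.35, 1.2, 1.05, 0.9, 0.75, 0.6, 0.45, 0.3, 0.15, 0]
t 12.22 pos [663.9 142.6  42.9] yaw 90.3 F [0.2 0.7 0.2]
[ 3. -1.  3.] [ 0.2 -0.   0.3]
[-18.  -9.   3.] [ 0.2 -0.   0.3]
[-27. -15.   3.] [ 0.2 -0.   0.3]
```

View pics/c6.png

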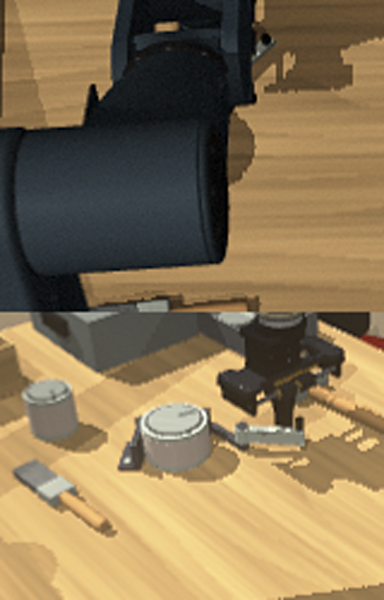

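The crop shows the fingers down behind the bar, at crop px (285,410), with the bar at (270,435). Sweeping now.

>>> {"api": "move_arm", "payload": {
  "series": "-12 -5 1 0 0 0; -21 -8 2 0 0 0; -29 -14 2 0 0 0; -37 -21 2 0 0 0; -43 -30 2 0 0 0; -48 -40 2 0 0 0; -51 -50 2 0 0 0; -53 -59 2 0 0 0"
}}

```text
time: 12.88
position: [0.6035, 0.0886, 0.0396]
tool_rot: [0.706, 0.709, 0.0, 0.0]
ft_force: [1.8, 1.3, -0.6]
grip_width: 0.0004
grip_force: 0.8
```

```bash
python3 look.py 7 keeper_tip wide_tin| cut -c1-90; python3 arc.py | tail -10
```

```text
top keeper_tip []
top wide_tin [(0.28, [486.0, -467.0, 2.0])]
side keeper_tip [(0.68, [581.0, 74.0, 21.0])]
side wide_tin [(0.89, [518.0, 213.0, -1.0])]
[ 2. -1. -1.] [0.  0.  0.3]
[  2. -10.  -1.] [0.  0.  0.3]
[  3. -20.  -1.] [0.  0.  0.3]
[  5. -30.  -1.] [0.  0.  0.3]
[ 10. -40.  -1.] [0.  0.  0.3]
[ 16. -49.  -1.] [0.  0.  0.3]
[ 24. -58.  -1.] [0.  0.  0.3]
[ 33. -65.  -1.] [0.  0.  0.3]
[ 44. -70.  -1.] [0.  0.  0.3]
[ 56. -73.  -1.] [0.  0.  0.3]
```

```bash
python3 -c "
import cv2
b=cv2.imread('pics/side7.png')[120:240,130:290]
cv2.imwrite('pics/c7.png',cv2.resize(b,None,fx=3,fy=3,interpolation=2))"
```

```text
(no output)
```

View pics/c7.png

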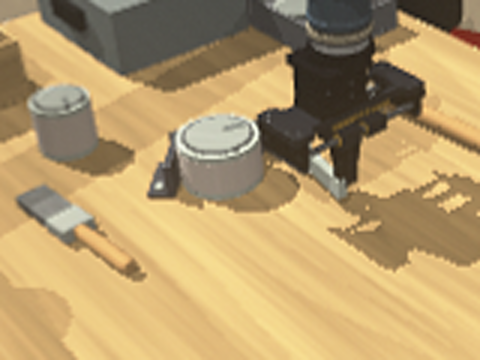

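The bar follows: its tip is at crop px (340,190), a ≈ 1.4, and the tin is unmoved. Continuing.

>>> {"api": "move_arm", "payload": {
  "series": "2 -10 0 0 0 0; 3 -20 0 0 0 0; 5 -30 0 0 0 0; 10 -40 0 0 0 0; 16 -49 0 0 0 0; 24 -58 0 0 0 0; 33 -65 0 0 0 0; 42 -70 0 0 0 0"
}}

```text
time: 13.85
position: [0.5325, 0.132, 0.0391]
tool_rot: [0.705, 0.709, -0.001, -0.0]
ft_force: [1.2, -1.6, 0.5]
grip_width: 0.0005
grip_force: 0.6
```

>>> {"api": "move_arm", "payload": {
  "series": "3 -1 0 0 0 0; 6 -2 0 0 0 0; 8 -3 0 0 0 0; 10 -3 0 0 0 0; 12 -3 0 0 0 0; 13 -3 0 0 0 0; 14 -3 0 0 0 0"
}}

```text
time: 14.43
position: [0.5304, 0.1421, 0.0391]
tool_rot: [0.704, 0.71, -0.002, 0.001]
ft_force: [-1.5, -16.2, 1.6]
grip_width: 0.0003
grip_force: 8.0
```

```bash
python3 look.py 8 keeper_tip wide_tin pivot| cut -c1-90; python3 arc.py | sed -n '2p;$p'
```

```text
top keeper_tip []
top wide_tin []
top pivot []
side keeper_tip [(0.74, [710.0, -280.0, -2.0]), (0.47, [509.0, 156.0, 24.0])]
side wide_tin [(0.5, [517.0, 211.0, 2.0])]
side pivot [(0.54, [596.0, 161.0, -1.0])]
t 14.83 pos [530.4 142.   39.1] yaw 90.5 F [ -1.7 -11.5   1.8]
[ 2.  1. -1.] [-0.1  0.2  0.5]
```

The bar is on its stop (16 N, no further travel). Retreating and looking.

>>> {"api": "move_arm", "payload": {
  "series": "-5 0 0 0 0 0; -20 0 0 0 0 0; -50 0 0 0 0 0; -80 0 0 0 0 0; -120 0 -30 0 0 0; -160 0 -60 0 0 0; -200 0 -100 0 0 0; -240 0 -120 0 0 0"
}}

```text
time: 15.5
position: [0.5323, -0.068, 0.1422]
tool_rot: [0.705, 0.709, 0.001, 0.0]
ft_force: [0.7, -0.4, -0.1]
grip_width: 0.0006
grip_force: 0.0
```

```bash
python3 look.py 9 keeper_tip wide_tin pivot seat; python3 -c "
import cv2
a=cv2.imread('pics/top9.png')[130:260,110:270];b=cv2.imread('pics/side9.png')[120:240,130:290]
cv2.imwrite('pics/c9.png',cv2.resize(cv2.vconcat([a,b]),None,fx=2.4,fy=2.4,interpolation=2))"
```

```text
top keeper_tip [(0.74, [507.0, 158.0, 30.0])]
top wide_tin [(0.69, [516.0, 217.0, -5.0])]
top pivot [(0.78, [594.0, 161.0, -2.0]), (0.71, [783.0, 93.0, 0.0])]
top seat []
side keeper_tip [(0.58, [505.0, 158.0, 22.0])]
side wide_tin [(0.62, [515.0, 215.0, 3.0])]
side pivot [(0.8, [599.0, 158.0, -4.0])]
side seat [(0.58, [514.0, 222.0, 1.0]), (0.54, [706.0, -281.0, -0.0])]
```

View pics/c9.png

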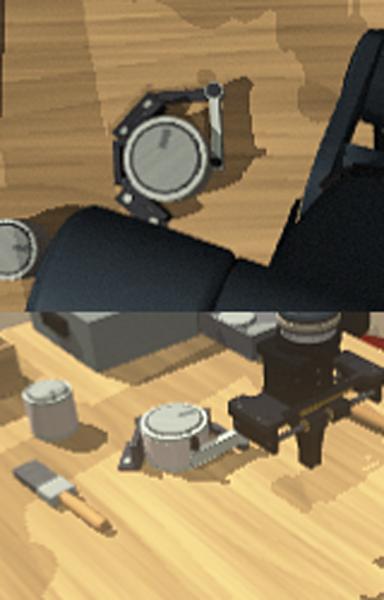

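The bar lies shut across the mouth from crop px (213,90) to (217,160). The tin is unchanged at (166,158), and the arm is clear.

```bash
python3 -c "
from rig import robot
print(robot.hand_in())"
```

```text
the job is handed in; nothing more can be done
None
```

I pushed the tin into the V stop until it was home against both faces, shut the keeper bar fully behind it, backed the arm clear and handed the job in at about 16 s; the hand-in returned no verdict.

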